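Uncap the detergent flask and turn its spout to the gutter

ROBOT

A 6-joint arm with a two-finger parallel gripper is mounted at the origin on the work surface. World frame = base frame: x ahead of the robot, y to its left, z up, the work surface at z = 0. Lengths are in mm, angles in rad, forces in N, time in s.
With the tool pointing down it reaches from about 350 to 975 mm from the base axis. Payload 7.1 kg.
Tool frame: the origin (TCP) lies between the finger pads; the fingertips stand 19 mm ahead of it and the grasp point (between the pads) is the TCP (ctrl.tcp_to_tips is the distance from the TCP to the fingertips, in mm); z points along the fingers, y is the line along which they close (so a half turn about z gives the same grasp; the last joint's range is limited). The gripper opens to 88 mm and grips with 3 to 60 N. Pads are 20 mm wide; open, the fingers measure 115 mm over their backs; the gripper's body (75 mm by 178 mm) begins 61 mm behind the grasp point.
Start: joints at [-1.278, 0.423, 1.63, -0, 1.089, -0.019], TCP at [191.75, -594.842, 241.675] pointing down, gripper open.
Joint ranges: [-3, 3], [-0.9, 2.11], [0.09, 2.58], [-1.31, 4.45], [0.11, 2.69], [-2.54, 2.54]. Speed limits (rad/s): [2.39, 2.39, 3.01, 3.14, 3.14, 3.14].

INTERFACE

Orientations are given as a rotation vector (axis times angle).
In Python, from workcell import status, optics, ctrl gives the robot as it stands. The module is installed in compiled form; this text tells all that it offers.
- The arm moves only by the shell command python3 -m inch 'ROWS'. ROWS is JSON, a list that holds one entry, the list of rows, each a list of 7 numbers: the shift along the tool's x, y, z in mm, then the turn, a rotation vector about the tool's x, y, z in rad, then the opening in per cent of the stroke, from 0 (shut) to 100 (fully open). A call has 1 to 20 rows; each row is the pose to reach, as a shift and turn from the pose commanded when the call began, along the tool's axes at that moment; what a row does not reach only later rows make up. A row lasts 1/10 s, in which the tool goes at most 50 mm and 8.59 degrees, less where a joint would pass 70% of its speed; a pose out of reach is approached as far as the arm can. A call with a gripper value outside its range is refused whole. The fingers move at their own pace and stop on an object; the grip force is fixed at half the most. Time passes only in rows, so rows that repeat a pose let the fingers close. It gives the time, the measured TCP pose, the force, the opening and the grip force at its end, in the units of the state.
- status.get_obs(): the state, without advancing time (a new reading comes with each control period).
- optics.get_image(name): name is "scene" or "top"; returns a dict with "frame" (384x512x3 uint8, red, green, blue), "fx", "fy", "cx", "cy" (pixels), "rvec" (rotation vector, rad) and "tvec" (3), from world to camera coordinates, as OpenCV has them. Camera axes: x right, y down, z forward; pixel columns grow to the right and rows downward; lengths in mm; the calibration is good to about 2 mm. A picture is of the moment at which its call begins. There is no depth.
- ctrl.close_job(): hands the job in; it is judged then, once.
The state is a dict: "t": time; "qpos": joint angles; "qvel": joint speeds; "joint_torque": joint torques, N m; "ee_pos": TCP position; "orientation": TCP orientation; "ft_force": force on the tool from outside, world axes, zero at the start; "moment": the same for the moment, N m; "width": finger opening in mm; "grasp_force": force on a finger pad.
Only numpy, scipy, OpenCV 4.12 (cv2) and the standard library are available. Lean on these libraries where they do the work, as an engineer would, in place of code of your own. Each camera call takes 0.05 s, during which the arm holds its last target. There are 200 camera calls.

TASK

On the laundry counter a detergent flask leans in its dispensing stand: lift the loose dosing cap off its neck and set it down, without dropping it, mouth down inside the round wooden dish. Then turn the flask about its own axis in its cup until its spout points straight out along the stand's small steel gutter, and leave it fully down in the cup. The spout must not push against the jar in the neighbouring cup (so it may have to go the long way round), and the jar, steel pot, brush and peg basket stay where they are.

Things in the scene. Friction and masses are not known exactly. Their poses are not given: they have to be found in the camera images.
- stand: Fixed aluminium stand with two white cups side by side on a sloping board. Origin: on the axis of the flask's cup, at its underside, 62 mm above the counter. z: the cup's axis, leaning 0.52 rad (30 deg) towards the stand's front (-x, roughly towards the robot); y: level, to the second cup, 105 mm away. Cups 55 mm tall, floor 5 mm, flask's cup 79 mm inside; nothing of the stand is taller.
- mark (a point): Where the spout's tip lies when the flask is fully down with its spout exactly along the gutter: stand frame (-78, 0, 127) mm. The gutter is a steel V strip, 85 mm long and 22 mm wide, jutting 128 mm from the axis at the front (-x) of the flask's cup, 37 mm up the axis. A flat steel drip plate (to 170 mm in front) lies on the counter below.
- flask: Loose white flask, about 0.4 kg, in the cup with 1.5 mm play, so it may sag 2 or 3 degrees (foot on the cup's floor, 5 mm above the stand's origin). Origin: centre of foot; z up its axis. Body 76 mm diameter to 105 mm, cone to 125 mm, then round neck. It turns in the cup with light friction, staying as left. One spout, 16 mm thick, juts to its -x, 86 mm from the axis and 130 mm up.
- spout (a point): Middle of the spout's rounded tip: flask frame (-78, 0, 122) mm. It starts 60 to 226 degrees from the gutter, counted counter-clockwise from above. Turning clockwise (seen from above) back to the gutter is always free; the jar blocks the spout's way through the stand's +y side.
- neck (a point): On the flask's axis where the neck is gripped, 150 mm above its foot: flask frame (0, 0, 150) mm. The neck is round, 38 mm diameter, from 125 to 172 mm (its end), bare once the cap is off.
- cap: Loose grey dosing cap, a cup upside down over the neck, not screwed: outer diameter 51 mm, height 50 mm, wall 3.5 mm, top 5 mm, about 40 g. Origin: centre of its mouth; z to its closed top. The top rests on the neck's end, so the mouth is 127 mm above the flask's foot along the axis; 3 mm play round the neck. It comes free when drawn 45 mm along the axis.
- holder: Fixed round wooden dish for the cap, 84 mm outer diameter, rim 16 mm high. Origin: centre of its underside on the counter.
- holder_in (a point): Centre of the dish's inner floor, 5 mm above the counter; the floor is 76 mm in diameter.
- jar: Bystander: loose white jar with a flat grey lid, 70 mm diameter, 153 mm tall, in the stand's other cup, leaning like the flask. Origin: centre of its foot; z along its axis.
- pot: Bystander: loose stainless steel pot, 90 mm diameter, 113 mm tall, with a handle reaching 70 mm from its axis towards its +y and a spout reaching 69 mm towards its -y. Origin: centre of its foot.
- brush: Bystander: wooden laundry brush about 170 mm long lying flat on the counter, in front of the stand. Origin: under its middle; x along it.
- basket: Bystander: small wooden basket of pegs, 110 x 140 x 60 mm. Origin: centre of its underside.
Mind the look-alikes: they are no part of the job. Several things look just like the holder: the one meant starts farthest to the robot's right. Leave any green or turquoise look-alike of the flask alone.

How it is judged:
By the outcome, as a careful person would: the job done as asked, in the order asked, and still so for the second after the job is handed in, with the robot touching nothing.
It also fails if it takes over 54 s, if anything falls off the work surface, if the arm or the gripper's body presses on something with over 40 N, if the wrist force passes 120 N, or if a joint passes its speed limit or range.

## Working session

There is one attempt and no reset: what is moved stays moved. The work goes in short steps, Python scripts to look and compute and a shell command to move; the robot and the scene stay as the last step left them, time stands still between calls to the robot, and variables do not carry over. Pictures are saved under pics/ and viewed, at most 10 in all, crops included, and the job is handed in when it is done.

```bash
mkdir -p pics
cat > h.py <<'E'
import numpy as np, cv2
from workcell import status, optics, ctrl
from scipy.spatial.transform import Rotation as R
def grab(n):
    d=optics.get_image(n); return d
def save(d,f,crop=None,s=1.5):
    im=d["frame"][:,:,::-1]
    if crop: x0,y0,x1,y1=crop; im=im[y0:y1,x0:x1]
    cv2.imwrite("pics/"+f,cv2.resize(im,None,fx=s,fy=s,interpolation=cv2.INTER_CUBIC))
def K(d): return np.array([[d["fx"],0,d["cx"]],[0,d["fy"],d["cy"]],[0,0,1.]])
def proj(d,P): return cv2.projectPoints(np.array(P,float).reshape(-1,3),np.array(d["rvec"],float),np.array(d["tvec"],float),K(d),None)[0].reshape(-1,2)
def ray(d,u,v):
    M=R.from_rotvec(d["rvec"]).as_matrix(); c=-M.T@np.array(d["tvec"]).ravel()
    return c, M.T@np.array([(u-d["cx"])/d["fx"],(v-d["cy"])/d["fy"],1])
def atz(d,u,v,z):
    c,r=ray(d,u,v); return c+r*(z-c[2])/r[2]
E
python3 - <<'E'
from h import *
import pickle
for n in("scene","top"):
    d=grab(n); save(d,n+"1.png"); pickle.dump(d,open(n+"1.pkl","wb")); c,_=ray(d,0,0); print(n,c,d["fx"],ray(d,256,192)[1])
E
```

```text
scene [1531.59491129 -380.44254344  860.18077624] 472.1817456765146 [-0.75352999  0.34463634 -0.56013273]
top [ 417.26730246   72.64230264 1405.14304477] 489.3898634056737 [ 0.09974396 -0.00131913 -0.9950766 ]
```

View pics/scene1.png

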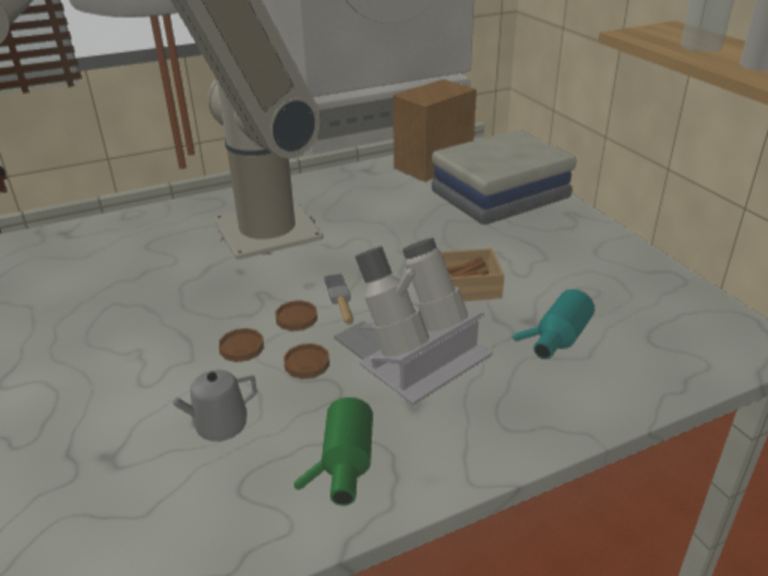

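View pics/top1.png

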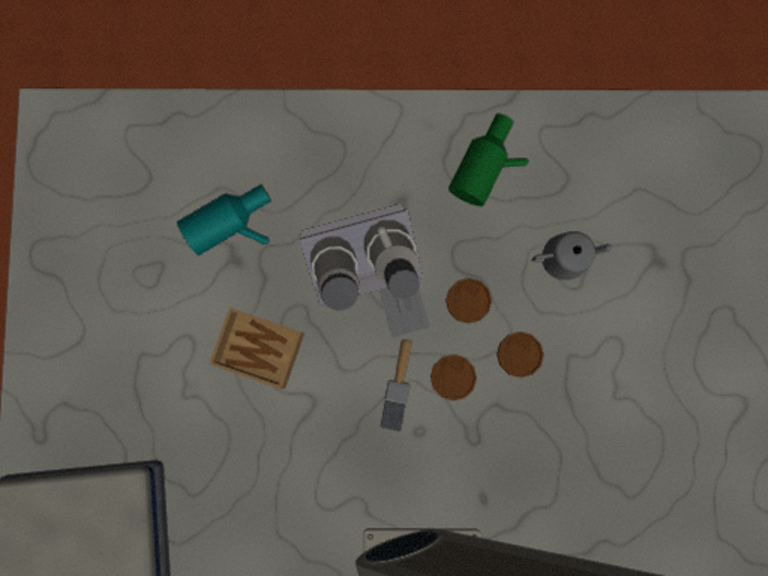

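The top view shows the stand at about (365,250), the flask with its cap at (402,278), and the jar at (340,290). There are dishes at (468,300), (520,354) and (453,377); the rightmost, (520,354), is the target. I'll zoom in next to fit the stand and spout.

Run:
```python
import pickle; from h import *
a=pickle.load(open("scene1.pkl","rb"));b=pickle.load(open("top1.pkl","rb"))
A=cv2.resize(a["frame"][150:270,210:335,::-1],None,fx=4.7,fy=4.7,interpolation=cv2.INTER_CUBIC)
B=cv2.resize(b["frame"][130:230,195:295,::-1],None,fx=5.9,fy=5.9,interpolation=cv2.INTER_CUBIC)
A=np.clip(A*1.6,0,255);B=np.clip(B*1.6,0,255)
cv2.imwrite("pics/sA.png",A);cv2.imwrite("pics/tB.png",B)
print(atz(b,520/1.5,354/1.5,16),atz(b,468/1.5,300/1.5,16))
```

```text
[ 432.16842073 -185.40270267   16.        ] [533.93601461 -88.65704955  16.        ][ WARN:0@0.197] global loadsave.cpp:1063 imwrite_ Unsupported depth image for selected encoder is fallbacked to CV_8U.
```

View pics/sA.png

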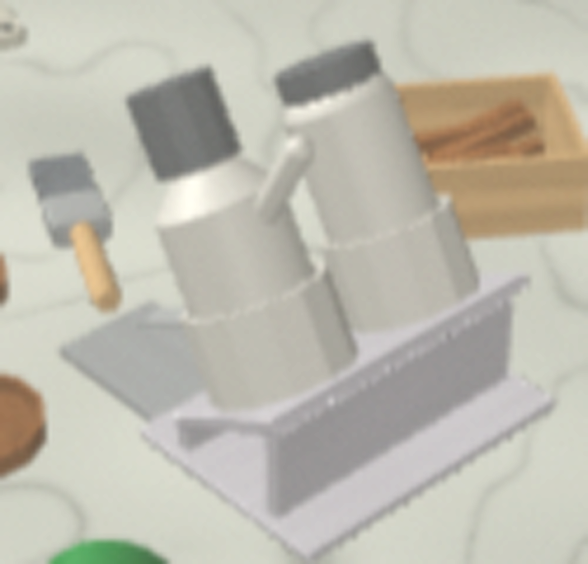

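View pics/tB.png

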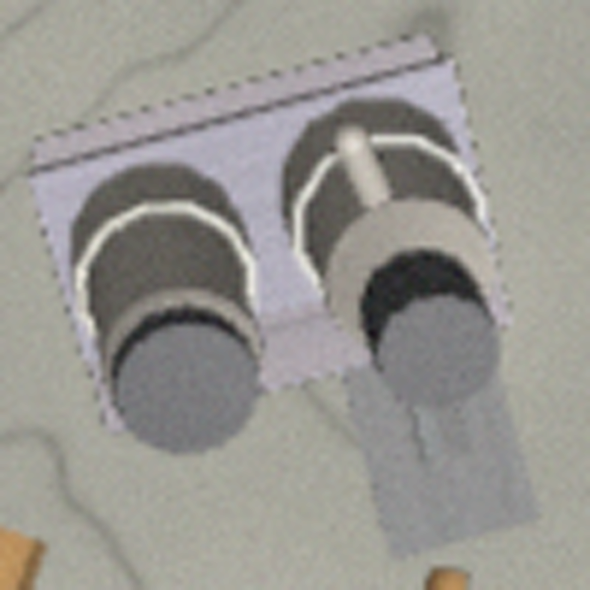

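```bash
cat > fit.py <<'E'
import pickle; from h import *
from scipy.optimize import least_squares
def stand(p):
    t=.52;h=np.array([np.cos(p[2]),np.sin(p[2]),0]);k=np.array([0,0,1.])
    return np.c_[np.cos(t)*h+np.sin(t)*k, np.cross(k,h), -np.sin(t)*h+np.cos(t)*k], np.array([p[0],p[1],62.])
E
python3 - <<'E'
from fit import *
a=pickle.load(open("scene1.pkl","rb"));b=pickle.load(open("top1.pkl","rb"))
sA=lambda u,v:(u/4.7+210,v/4.7+150); sB=lambda u,v:(u/5.9+195,v/5.9+130)
def res(p,full=0):
    M,o=stand(p);f=p[3];S=lambda *q:M@np.array(q)+o
    cap=S(p[4],p[5],182);jar=S(p[6],105+p[7],158);sp=S(-78*np.cos(f)+.7*p[4],-78*np.sin(f)+.7*p[5],127)
    pts=[(b,cap,sB(438,350)),(b,jar,sB(190,387)),(b,sp,sB(352,141)),(a,cap,sA(170,84)),(a,sp,sA(298,149)),(a,jar,sA(325,68))]
    r=np.array([proj(d,P)[0]-q for d,P,q in pts])
    if full: print(np.round(r,1).tolist())
    return np.r_[r.ravel(),np.array(p[4:])/4]
s=least_squares(res,[600,30,.2,3.1,0,0,0,0]);p=s.x;res(p,1);print(p,np.degrees(p[2:4]))
M,o=stand(p)
for n,q in dict(neck=(p[4]*.83,p[5]*.83,155),cap=(p[4],p[5],182)).items(): print(n,M@np.array(q)+o)
print("axis",M[:,2])
h=-np.array([np.cos(p[2]),np.sin(p[2]),0]); 
e=np.array([o[0],o[1],0])+170*h; print("plate end px",[(proj(b,e+s*27*M[:,1])[0]-[195,130])*5.9 for s in(-1,1)])
np.save("p.npy",p)
E
```

```text
[[-0.6, -0.9], [-0.7, -1.4], [-1.0, -0.5], [-1.2, -1.6], [-0.9, 0.4], [-1.4, -2.1]]
[ 6.36493690e+02  5.93824350e+01  2.11186220e-01  3.36930505e+00
 -3.53335706e+00  3.68816327e-01 -5.73573695e+00 -2.89206033e-01] [ 12.10007908 193.04695918]
neck [558.63568     43.00408465 195.05477925]
cap [544.9951397   40.14390991 218.18743576]
axis [-0.48584093 -0.10415597  0.86781918]
plate end px [array([510.74294435, 534.4149645 ]), array([402.06067498, 557.54204124])]
```

```bash
cat >> fit.py <<'E'
def delta(pos,Rm):
    o=status.get_obs(); R0=R.from_rotvec(o["orientation"]); 
    print("q",np.round(o["qpos"],2),"tcp",np.round(o["ee_pos"],1),"t",round(o["t"],2),"F",np.round(o["ft_force"],1),"w",round(float(o["width"]),1))
    print("  -> shift",np.round(R0.inv().apply(np.array(pos)-o["ee_pos"]),1),"turn",np.round((R0.inv()*R.from_matrix(Rm)).as_rotvec(),3))
E
python3 - <<'E'
from fit import *
a=pickle.load(open("scene1.pkl","rb"));b=pickle.load(open("top1.pkl","rb"))
sA=lambda u,v:(u/4.7+210,v/4.7+150); sB=lambda u,v:(u/5.9+195,v/5.9+130)
def res(p,full=0):
    M,o=stand(p);f=p[3];S=lambda *q:M@np.array(q)+o
    cap=S(p[4],p[5],182);jar=S(p[6],105+p[7],158);sp=S(-78*np.cos(f)+.7*p[4],-78*np.sin(f)+.7*p[5],127)
    h=-np.array([np.cos(p[2]),np.sin(p[2]),0]);e=np.array([o[0],o[1],1])+170*h
    pl=lambda s:e+s*p[8]*M[:,1]
    pts=[(b,cap,sB(438,350)),(b,jar,sB(190,387)),(b,sp,sB(352,141)),(a,cap,sA(170,84)),(a,sp,sA(298,149)),(a,jar,sA(325,68)),(b,pl(-1),sB(539,519)),(b,pl(1),sB(394,556))]
    r=np.array([proj(d,P)[0]-q for d,P,q in pts])
    k=proj(b,[S(50,-70,0),S(50,170,0)]);k=k[1]-k[0]; n=np.array([-415,110.]);ang=(np.cross(k,n)/np.hypot(*k)/np.hypot(*n))
    if full: print(np.round(r,1).tolist(),ang)
    return np.r_[r.ravel(),np.array(p[4:8])/4,ang*70]
p=least_squares(res,[600,30,.2,3.1,0,0,0,0,27]).x;res(p,1);print(np.round(p,2),np.degrees(p[2:4]))
np.save("p.npy",p);M,o=stand(p)
print("neck",M@np.array([p[4]*.83,p[5]*.83,155])+o)
o0=status.get_obs();print(R.from_rotvec(o0["orientation"]).as_matrix().round(2))
P=M@np.array([p[4],p[5],167+75])+o;print(P)
for s in(1,-1): delta(P,np.c_[-s*M[:,0],s*M[:,1],-M[:,2]])
E
```

```text
[[-0.5, -1.0], [-0.6, -1.2], [-1.1, -0.9], [-1.2, -1.2], [-0.7, 0.7], [-1.7, -2.6], [-0.1, 0.1], [-0.1, 0.3]] -0.003918372709738534
[ 6.3807e+02  6.3030e+01  2.6000e-01  3.3200e+00 -5.8100e+00  1.5800e+00
 -3.4300e+00  4.0000e-01  3.6350e+01] [ 14.94491333 190.03258787]
neck [559.27520936  43.35076633 194.11660156]
[[ 0.95  0.31 -0.  ]
 [ 0.31 -0.95  0.  ]
 [ 0.   -0.   -1.  ]]
[516.61184434  32.24057053 269.12625198]
q [-1.28  0.42  1.63 -0.    1.09 -0.02] tcp [ 191.6 -594.4  241. ] t 0.1 F [-0.4  0.7  0.3] w 87.6
  -> shift [ 501.6 -496.8  -27.5] turn [-0.795 -0.022 -2.989]
q [-1.28  0.42  1.63 -0.    1.09 -0.02] tcp [ 191.6 -594.4  241. ] t 0.1 F [-0.4  0.7  0.3] w 87.6
  -> shift [ 501.6 -496.8  -27.5] turn [-0.015  0.52   0.049]<stdin>:11: DeprecationWarning: Arrays of 2-dimensional vectors are deprecated. Use arrays of 3-dimensional vectors instead. (deprecated in NumPy 2.0)
```

```bash
python3 -m inch '[[[502,-497,-30,-0.015,0.52,0.05,75],[502,-497,-30,-0.015,0.52,0.05,75],[502,-497,-30,-0.015,0.52,0.05,75],[502,-497,-30,-0.015,0.52,0.05,75],[502,-497,-30,-0.015,0.52,0.05,75],[502,-497,-30,-0.015,0.52,0.05,75],[502,-497,-30,-0.015,0.52,0.05,75],[502,-497,-30,-0.015,0.52,0.05,75],[502,-497,-30,-0.015,0.52,0.05,75],[502,-497,-30,-0.015,0.52,0.05,75],[502,-497,-30,-0.015,0.52,0.05,75],[502,-497,-30,-0.015,0.52,0.05,75],[502,-497,-30,-0.015,0.52,0.05,75],[502,-497,-30,-0.015,0.52,0.05,75],[502,-497,-30,-0.015,0.52,0.05,75],[502,-497,-30,-0.015,0.52,0.05,75],[502,-497,-30,-0.015,0.52,0.05,75],[502,-497,-30,-0.015,0.52,0.05,75],[502,-497,-30,-0.015,0.52,0.05,75],[502,-497,-30,-0.015,0.52,0.05,75]]]'
python3 - <<'E'
from fit import *
p=np.load("p.npy");M,o=stand(p)
z=M@np.array([p[4]/182,p[5]/182,1]);z/=np.linalg.norm(z);x=np.cross(M[:,1],z);x/=np.linalg.norm(x);y=np.cross(z,x);np.save("F.npy",np.c_[x,y,z]);
print(z,o)
for L in(242,167): delta(o+z*L,np.c_[x,-y,-z])
a=grab("scene");b=grab("top");save(a,"s2.png",(190,60,390,260),3)
# where the grasp line lies in the image
print((proj(a,[o+z*242,o+z*182,status.get_obs()["ee_pos"]])-[190,60])*3)
E
```

```text
t: 2.1
ee_pos: [516.9, 31.1, 271.7]
orientation: [-2.95, -0.384, -0.785]
ft_force: [-0.3, 0.2, 0.1]
width: 65.9
grasp_force: 0.0
[-0.50878734 -0.12684202  0.85149665] [638.06612289  63.02686859  62.        ]
q [-0.05  0.06  2.15  0.34  0.46  1.  ] tcp [516.9  31.1 271.7] t 2.1 F [-0.3  0.2  0.1] w 65.9
  -> shift [-3.1 -1.7  2.4] turn [-0.006  0.032 -0.001]
q [-0.05  0.06  2.15  0.34  0.46  1.  ] tcp [516.9  31.1 271.7] t 2.1 F [-0.3  0.2  0.1] w 65.9
  -> shift [-0.8 -1.3 77.3] turn [-0.006  0.032 -0.001]
[[140.88797894 256.08122208]
 [164.83016649 320.25974389]
 [140.69598805 253.60604679]]
```

View pics/s2.png

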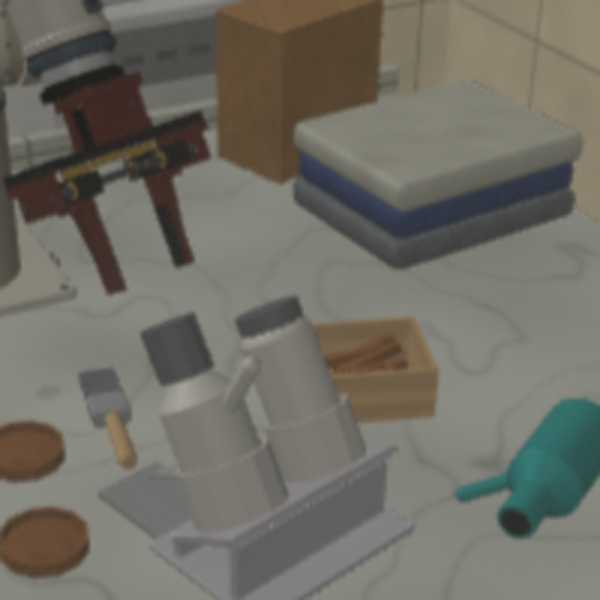

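The gripper is centred on the cap axis. The fingertips are at (117,290) and (183,263), and the cap top is at (169,326). I'll descend along the axis and close.

```bash
python3 -m inch '[[[-3,-1.5,2,-0.006,0.032,0,75],[-2.5,-1.5,20,-0.006,0.032,0,75],[-2,-1.5,40,-0.006,0.032,0,75],[-1.5,-1.4,60,-0.006,0.032,0,75],[-0.8,-1.3,77,-0.006,0.032,0,75],[-0.8,-1.3,77,-0.006,0.032,0,75],[-0.8,-1.3,77,-0.006,0.032,0,75],[-0.8,-1.3,77,-0.006,0.032,0,45],[-0.8,-1.3,77,-0.006,0.032,0,45],[-0.8,-1.3,77,-0.006,0.032,0,45],[-0.8,-1.3,77,-0.006,0.032,0,45],[-0.8,-1.3,77,-0.006,0.032,0,45],[-0.8,-1.3,77,-0.006,0.032,0,45]]]'
python3 - <<'E'
from fit import *
a=grab("scene");save(a,"s3.png",(190,60,390,260),3)
o=status.get_obs();print(o["ft_force"],o["width"],o["grasp_force"])
E
```

```text
t: 3.5
ee_pos: [553.5, 43.0, 205.4]
orientation: [-2.938, -0.383, -0.837]
ft_force: [-2.6, 0.6, 6.0]
width: 51.9
grasp_force: 30.0
[-2.81684339 -0.31879732  6.82485341] 51.63407466763623 29.990005362778902
```

View pics/s3.png

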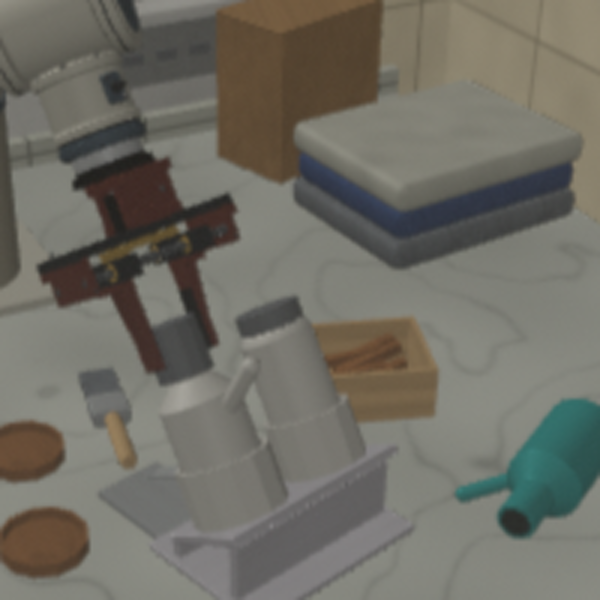

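```bash
python3 -m inch '[[[0,0,-15,0,0,0,45],[0,0,-30,0,0,0,45],[0,0,-45,0,0,0,45],[0,0,-60,0,0,0,45],[0,0,-85,0,0,0,45],[0,0,-110,0,0,0,45],[0,0,-110,0,0,0,45],[0,0,-110,0,0,0,45]]]'
python3 - <<'E'
from fit import *
import pickle
a=grab("scene");b=grab("top");pickle.dump((a,b),open("lift.pkl","wb"))
A=cv2.resize(a["frame"][110:240,200:330,::-1],None,fx=4.5,fy=4.5,interpolation=cv2.INTER_CUBIC)
cv2.imwrite("pics/s4.png",A)
o=status.get_obs();z=R.from_rotvec(o["orientation"]).as_matrix()[:,2];T=o["ee_pos"]
print(o["width"],[(k,((proj(a,T+z*k)[0]-[200,110])*4.5).round()) for k in(-15,0,19,31,35)])
delta([432,-185,120],np.c_[[1,0,0],[0,-1,0],[0,0,-1]])
E
```

```text
t: 4.35
ee_pos: [497.2, 28.9, 298.4]
orientation: [-2.938, -0.383, -0.836]
ft_force: [-0.3, -0.1, -0.1]
width: 51.0
grasp_force: 30.0
51.2814215967348 [(-15, array([138.,  78.])), (0, array([147., 103.])), (19, array([158., 134.])), (31, array([166., 153.])), (35, array([168., 160.]))]
q [-0.06 -0.02  2.18  0.34  0.49  0.99] tcp [497.   29.  297.2] t 4.45 F [ 0.1  0.7 -0.6] w 51.3
  -> shift [-193.3  189.3   90.6] turn [-0.065 -0.549  0.252]
```

View pics/s4.png

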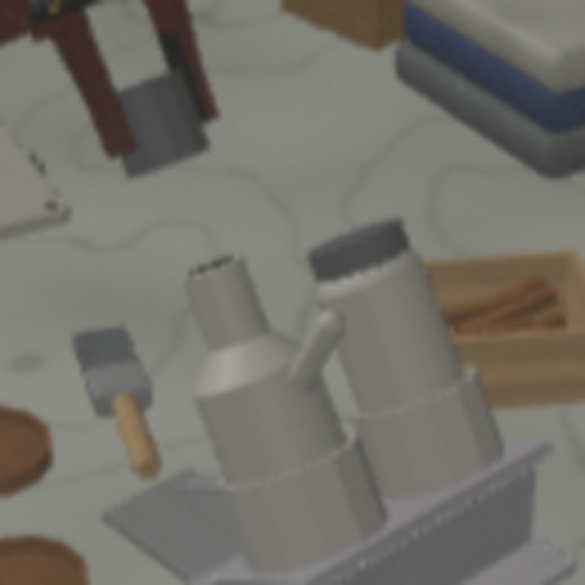

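Run:
```python
from fit import *
a=pickle.load(open("scene1.pkl","rb"));b=pickle.load(open("top1.pkl","rb"))
for d,g in((b,(347,236)),(a,(161,230))):
    hsv=cv2.cvtColor(d["frame"],cv2.COLOR_RGB2HSV)
    m=((hsv[...,0]<18)&(hsv[...,1]>90)&(hsv[...,2]>40)).astype(np.uint8)
    n,l,s,c=cv2.connectedComponentsWithStats(m);i=l[g[1],g[0]];print(s[i],c[i],atz(d,*c[i],12),proj(d,[432,-185,12]))
for z in(200,120): delta([432,-185,z],np.c_[[1,0,0],[0,-1,0],[0,0,-1]])
```

```text
[332 221  30  31 712] [346.51966292 235.88342697] [ 432.53889791 -185.73577626   12.        ] [[346.26325057 236.07414329]]
[146 219  29  21 472] [160.25       229.34745763] [ 440.52091865 -186.5795633    12.        ] [[159.97510767 227.54446381]]
q [-0.06 -0.02  2.18  0.34  0.49  0.99] tcp [497.   29.  297.2] t 4.45 F [ 0.1  0.7 -0.6] w 51.3
  -> shift [-151.4  189.8   22.5] turn [-0.065 -0.549  0.252]
q [-0.06 -0.02  2.18  0.34  0.49  0.99] tcp [497.   29.  297.2] t 4.45 F [ 0.1  0.7 -0.6] w 51.3
  -> shift [-193.3  189.3   90.6] turn [-0.065 -0.549  0.252]
```

Both cameras agree on the dish at about (434,-186). I'll move above it.

```bash
python3 -m inch '[[[-38,47,6,-0.01,-0.1,0.05,45],[-76,95,11,-0.02,-0.22,0.1,45],[-114,142,17,-0.04,-0.35,0.16,45],[-151,190,22,-0.05,-0.48,0.22,45],[-151,190,22,-0.065,-0.549,0.252,45],[-151,190,22,-0.065,-0.549,0.252,45],[-172,190,56,-0.065,-0.549,0.252,45],[-193,190,90,-0.065,-0.549,0.252,45],[-193,190,90,-0.065,-0.549,0.252,45],[-193,190,90,-0.065,-0.549,0.252,45],[-193,190,90,-0.065,-0.549,0.252,45]]]'
python3 - <<'E'
from fit import *
delta([434,-186,50],np.c_[[1,0,0],[0,-1,0],[0,0,-1]])
E
```

```text
t: 5.55
ee_pos: [433.6, -185.8, 123.0]
orientation: [3.14, 0.001, 0.005]
ft_force: [-0.2, -0.2, 0.4]
width: 51.3
grasp_force: 30.0
q [-0.43  0.39  2.04  0.    0.7   1.14] tcp [ 433.6 -185.8  123. ] t 5.55 F [-0.2 -0.2  0.4] w 51.3
  -> shift [ 0.1  0.1 73. ] turn [ 0.001 -0.003  0.001]
```

```bash
python3 -m inch '[[[0,0,25,0,0,0,45],[0,0,50,0,0,0,45],[0,0,68,0,0,0,45],[0,0,74,0,0,0,45],[0,0,76,0,0,0,45],[0,0,76,0,0,0,45],[0,0,76,0,0,0,45]]]'
python3 - <<'E'
from fit import *
o=status.get_obs();print(o["ee_pos"],o["ft_force"])
E
```

```text
t: 6.25
ee_pos: [433.4, -186.1, 46.7]
orientation: [3.14, 0.0, 0.005]
ft_force: [0.2, -0.0, -0.2]
width: 51.2
grasp_force: 30.0
[ 433.40750504 -186.11276287   46.68488273] [ 0.2038021  -0.02822274 -0.22369543]
```

```bash
python3 -m inch '[[[0,0,2,0,0,0,45],[0,0,4,0,0,0,45],[0,0,4.5,0,0,0,45],[0,0,4.5,0,0,0,45]]]'; python3 -m inch '[[[0,0,1,0,0,0,45],[0,0,1,0,0,0,45],[0,0,1,0,0,0,45]]]'; python3 -m inch '[[[0,0,1,0,0,0,45],[0,0,1,0,0,0,45],[0,0,1,0,0,0,45]]]'
```

```text
t: 6.65
ee_pos: [432.5, -185.8, 40.9]
orientation: [3.141, 0.0, 0.001]
ft_force: [-0.1, -0.6, -0.7]
width: 51.7
grasp_force: 30.0
t: 6.95
ee_pos: [432.5, -185.8, 40.0]
orientation: [3.141, 0.0, 0.001]
ft_force: [-0.4, -0.2, -0.5]
width: 51.7
grasp_force: 30.0
t: 7.25
ee_pos: [432.7, -185.8, 39.3]
orientation: [3.141, 0.0, 0.002]
ft_force: [-0.9, 0.4, 4.9]
width: 51.4
grasp_force: 30.0
```

Contact at 39.3 (about 5 N), as predicted. Release and retreat.

```bash
python3 -m inch '[[[0,0,0,0,0,0,75],[0,0,0,0,0,0,75],[0,0,0,0,0,0,75],[0,0,0,0,0,0,75],[0,0,-20,0,0,0,75],[0,0,-50,0,0,0,75],[0,0,-100,0,0,0,75],[0,0,-150,0,0,0,75],[0,0,-200,0,0,0,75],[0,0,-220,0,0,0,75],[0,0,-220,0,0,0,75]]]'
python3 - <<'E'
from fit import *
F=np.load("F.npy");p=np.load("p.npy");o=stand(p)[1]
for s in(1,-1): delta(o+F[:,2]*(155+90),np.c_[-s*F[:,0],s*F[:,1],-F[:,2]])
b=grab("top");A=np.clip(cv2.resize(b["frame"][130:260,200:370,::-1].astype(np.float32),None,fx=4.5,fy=4.5,interpolation=cv2.INTER_CUBIC)*1.6,0,255).astype(np.uint8)
cv2.imwrite("pics/t5.png",A); pickle.dump(b,open("top5.pkl","wb"))
M,q=stand(p);print([((proj(b,M@np.array(k)+q)[0]-[200,130])*4.5).round() for k in[(-43,0,37),(-128,0,37),(-78,0,127)]], ((proj(b,o+F[:,2]*177)[0]-[200,130])*4.5).round())
E
```

```text
t: 8.35
ee_pos: [434.1, -186.5, 262.4]
orientation: [3.138, 0.0, 0.012]
ft_force: [0.3, 0.6, -0.4]
width: 65.8
grasp_force: 0.0
q [-0.43  0.17  1.94 -0.    1.03  1.14] tcp [ 434.1 -186.5  262.4] t 8.35 F [ 0.3  0.6 -0.4] w 65.8
  -> shift [  79.5 -218.4   -8.4] turn [ 0.78  -0.097  2.786]
q [-0.43  0.17  1.94 -0.    1.03  1.14] tcp [ 434.1 -186.5  262.4] t 8.35 F [ 0.3  0.6 -0.4] w 65.8
  -> shift [  79.5 -218.4   -8.4] turn [ 0.068  0.543 -0.25 ]
[array([289., 225.]), array([318., 346.]), array([324., 336.])] [308. 259.]
```

View pics/t5.png

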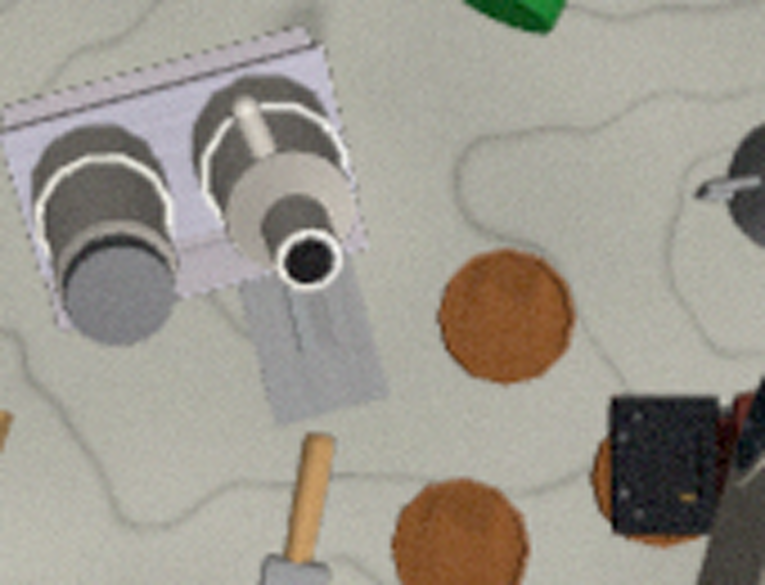

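The cap sits in the dish, hidden by the gripper at (665,465). The bare neck's end is at (310,260), against (308,259) predicted. The gutter lies near (316,345), as modelled. Next, above the neck.

```bash
python3 -m inch '[[[16,-44,-25,0.01,0.1,-0.05,75],[32,-88,-25,0.02,0.2,-0.1,75],[48,-132,-25,0.04,0.32,-0.15,75],[64,-176,-18,0.05,0.44,-0.2,75],[79.5,-218.4,-8.4,0.068,0.543,-0.25,75],[79.5,-218.4,-8.4,0.068,0.543,-0.25,75],[79.5,-218.4,-8.4,0.068,0.543,-0.25,75],[79.5,-218.4,-8.4,0.068,0.543,-0.25,75]]]'
python3 -m inch '[[[0,0,0,0,0,-0.14,75],[0,0,0,0,0,-0.28,75],[0,0,0,0,0,-0.42,75],[0,0,0,0,0,-0.56,75],[0,0,0,0,0,-0.7,75],[0,0,0,0,0,-0.84,75],[0,0,0,0,0,-0.98,75],[0,0,0,0,0,-1.12,75],[0,0,0,0,0,-1.26,75],[0,0,0,0,0,-1.4,75],[0,0,0,0,0,-1.54,75],[0,0,0,0,0,-1.68,75],[0,0,0,0,0,-1.82,75],[0,0,0,0,0,-1.96,75],[0,0,0,0,0,-2.1,75],[0,0,0,0,0,-2.24,75],[0,0,0,0,0,-2.38,75],[0,0,0,0,0,-2.52,75],[0,0,0,0,0,-2.66,75],[0,0,0,0,0,-2.66,75]]]'
python3 - <<'E'
from fit import *
F=np.load("F.npy");p=np.load("p.npy");o=stand(p)[1]
Rm=np.c_[F[:,0],-F[:,1],-F[:,2]]@R.from_euler("z",-2.66).as_matrix()
for k in(245,155): delta(o+F[:,2]*k,Rm)
# cap in dish check
b=grab("top");b0=pickle.load(open("top1.pkl","rb"));c=proj(b,[434,-186,55])[0].astype(int);print(c)
A=np.clip(b["frame"][c[1]-30:c[1]+30,c[0]-30:c[0]+30,::-1]*1.5,0,255).astype(np.uint8)
g=b["frame"].astype(int);m=((g.max(2)-g.min(2))<18).astype(np.uint8);w=np.zeros_like(m);w[c[1]-14:c[1]+15,c[0]-14:c[0]+15]=1
ys,xs=np.nonzero(m*w);print(len(xs),xs.mean(),ys.mean(),np.ptp(xs),np.ptp(ys),atz(b,xs.mean(),ys.mean(),50))
E
```

```text
t: 9.2
ee_pos: [511.8, 32.0, 266.9]
orientation: [-2.94, -0.378, -0.822]
ft_force: [0.7, 1.1, -0.5]
width: 65.7
grasp_force: 0.0
t: 11.2
ee_pos: [512.4, 31.3, 267.8]
orientation: [0.295, 2.601, 0.26]
ft_force: [-0.2, 0.7, -0.1]
width: 65.8
grasp_force: 0.0
q [-0.05  0.05  2.18  0.39  0.41 -1.71] tcp [512.4  31.3 267.8] t 11.2 F [-0.2  0.7 -0.1] w 65.8
  -> shift [-2.   1.4 -1.8] turn [-0.    -0.006 -0.003]
q [-0.05  0.05  2.18  0.39  0.41 -1.71] tcp [512.4  31.3 267.8] t 11.2 F [-0.2  0.7 -0.1] w 65.8
  -> shift [-2.5  1.4 88.2] turn [-0.    -0.006 -0.003]
[349 235]
462 350.4199134199134 235.4112554112554 28 28 [ 433.43945419 -189.45190011   50.        ]
```

```bash
python3 -m inch '[[[-2,1.4,20,0,-0.006,-0.003,75],[-2.2,1.4,40,0,-0.006,-0.003,75],[-2.4,1.4,65,0,-0.006,-0.003,75],[-2.5,1.4,87,0,-0.006,-0.003,75],[-2.5,1.4,87,0,-0.006,-0.003,75],[-2.5,1.4,87,0,-0.006,-0.003,30],[-2.5,1.4,87,0,-0.006,-0.003,30],[-2.5,1.4,87,0,-0.006,-0.003,30],[-2.5,1.4,87,0,-0.006,-0.003,30],[-2.5,1.4,87,0,-0.006,-0.003,30],[-2.5,1.4,87,0,-0.006,-0.003,30],[-2.5,1.4,87,0,-0.006,-0.003,30]]]'
```

```text
t: 12.45
ee_pos: [558.4, 44.7, 195.6]
orientation: [0.29, 2.594, 0.259]
ft_force: [-2.3, 0.5, 7.0]
width: 37.8
grasp_force: 30.0
```

```bash
python3 -m inch '[[[0,0,0,0,0,0.1,30],[0,0,0,0,0,0.2,30],[0,0,0,0,0,0.3,30],[0,0,0,0,0,0.4,30],[0,0,0,0,0,0.5,30]]]'
python3 -m inch '[[[0,0,0,0,0,0.13,30],[0,0,0,0,0,0.26,30],[0,0,0,0,0,0.39,30],[0,0,0,0,0,0.52,30],[0,0,0,0,0,0.65,30],[0,0,0,0,0,0.78,30],[0,0,0,0,0,0.91,30],[0,0,0,0,0,1.04,30],[0,0,0,0,0,1.17,30],[0,0,0,0,0,1.3,30],[0,0,0,0,0,1.43,30],[0,0,0,0,0,1.56,30],[0,0,0,0,0,1.69,30],[0,0,0,0,0,1.82,30],[0,0,0,0,0,1.95,30],[0,0,0,0,0,2.08,30],[0,0,0,0,0,2.2,30],[0,0,0,0,0,2.3,30],[0,0,0,0,0,2.3,30],[0,0,0,0,0,2.3,30]]]'
python3 - <<'E'
from fit import *
a=grab("scene");b=grab("top");pickle.dump((a,b),open("rot.pkl","wb"));o=status.get_obs()
f=lambda d,r:np.clip(cv2.resize(d["frame"][r[1]:r[1]+85,r[0]:r[0]+85,::-1].astype(np.float32),(400,400),interpolation=cv2.INTER_CUBIC)*1.6,0,255).astype(np.uint8)
cv2.imwrite("pics/r6.png",np.hstack([f(a,(205,160)),f(b,(215,160))]));print(o["qpos"],o["ft_force"],o["width"])
E
```

```text
t: 12.95
ee_pos: [558.3, 44.2, 195.5]
orientation: [0.942, 2.481, 0.43]
ft_force: [-4.8, -3.3, 7.6]
width: 37.4
grasp_force: 30.0
t: 14.95
ee_pos: [557.3, 45.0, 194.9]
orientation: [-2.923, -0.174, -0.814]
ft_force: [-5.1, -0.6, 7.2]
width: 37.6
grasp_force: 30.0
[-0.0106008   0.26125918  2.15404257  0.62252645  0.23215904  0.86837079] [-5.23252536 -0.52935647  7.37193234] 37.80119056423775
```

View pics/r6.png

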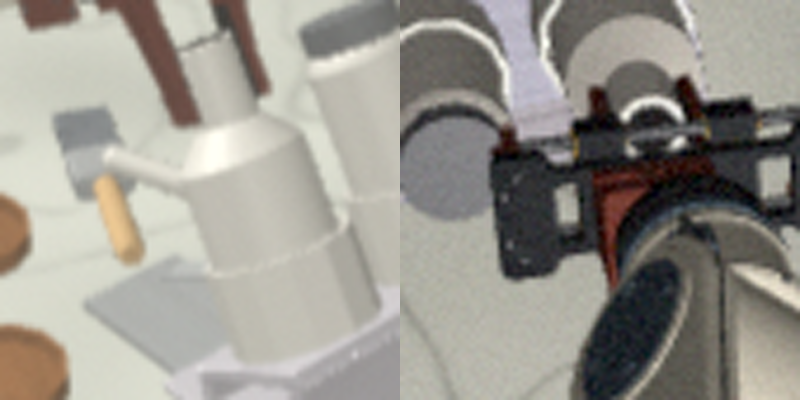

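The spout has turned with the flask without resistance. Its tip is at (112,158) in the scene crop. I'll work out the remaining angle.

Run:
```python
from fit import *
a,b=pickle.load(open("rot.pkl","rb"));F=np.load("F.npy");p=np.load("p.npy");M,o=stand(p)
tip=np.array([112,158])/400*85+[205,160];neck=np.array([203,42])/400*85+[205,160]
foot=o+M[:,2]*5
pn=proj(a,foot+F[:,2]*172)[0];print("neck bias",neck-pn)
for f in np.radians([0,20,30,40,50,60]):
    q=proj(a,foot+F@np.array([-78*np.cos(f),-78*np.sin(f),122]))[0];print(np.degrees(f).round(),q-pn,tip-neck)
```

```text
neck bias [2.51477693 0.40267587]
0.0 [-8.33654131 20.04076648] [-19.3375  24.65  ]
20.0 [-15.1048824   23.38260902] [-19.3375  24.65  ]
30.0 [-17.65488302  24.86039334] [-19.3375  24.65  ]
40.0 [-19.52968374  26.14886796] [-19.3375  24.65  ]
50.0 [-20.65545537  27.20536464] [-19.3375  24.65  ]
60.0 [-20.97528171  27.99121028] [-19.3375  24.65  ]
```

```bash
python3 -m inch '[[[0,0,0,0,0,0.12,30],[0,0,0,0,0,0.24,30],[0,0,0,0,0,0.36,30],[0,0,0,0,0,0.48,30],[0,0,0,0,0,0.55,30],[0,0,0,0,0,0.55,30],[0,0,0,0,0,0.55,30],[0,0,0,0,0,0.55,75],[0,0,0,0,0,0.55,75],[0,0,0,0,0,0.55,75],[0,0,0,0,0,0.55,75],[0,0,0,0,0,0.55,75]]]'
python3 -m inch '[[[0,0,-25,0,0,0,75],[0,0,-60,0,0,0,75],[0,0,-100,0,0,0,75],[0,0,-100,0,0,0,75]]]'
python3 - <<'E'
from fit import *
o=status.get_obs();Rm=R.from_rotvec(o["orientation"]).as_matrix()
delta([400,-170,300],Rm)
E
```

```text
t: 16.25
ee_pos: [557.9, 44.7, 194.5]
orientation: [-2.744, 0.601, -0.712]
ft_force: [-0.5, 0.9, 0.5]
width: 65.6
grasp_force: 0.0
t: 16.65
ee_pos: [507.3, 31.5, 283.9]
orientation: [-2.741, 0.6, -0.722]
ft_force: [0.8, -1.2, 0.3]
width: 65.7
grasp_force: 0.0
q [-0.05  0.01  2.18  0.37  0.44  1.66] tcp [507.3  31.5 283.9] t 16.65 F [ 0.8 -1.2  0.3] w 65.7
  -> shift [ 11.4 208.1 -94.5] turn [ 0. -0.  0.]
```

```bash
python3 -m inch '[[[2,42,-19,0,0,0,75],[4,84,-38,0,0,0,75],[6,126,-57,0,0,0,75],[9,168,-76,0,0,0,75],[11,208,-94,0,0,0,75],[11,208,-94,0,0,0,75],[11,208,-94,0,0,0,75]]]'
python3 - <<'E'
from fit import *
a=grab("scene");b=grab("top");pickle.dump((a,b),open("fin.pkl","wb"))
f=lambda d,x,y:np.clip(cv2.resize(d["frame"][y:y+70,x:x+70,::-1].astype(np.float32),(560,560),interpolation=cv2.INTER_CUBIC)*1.6,0,255).astype(np.uint8)
B=f(b,235,155);A=f(a,205,165)
cv2.imwrite("pics/f7.png",cv2.resize(np.hstack([A,B]),(800,400)))
# spout pixels by difference against the picture before the turn
b5=pickle.load(open("top5.pkl","rb"));D=np.abs(b["frame"].astype(int)-b5["frame"]).sum(2)
m=(cv2.GaussianBlur(D.astype(np.float32),(3,3),0)>45).astype(np.uint8)[185:235,245:300]
n,l,s,c=cv2.connectedComponentsWithStats(m);print(s[1:],c[1:]+[245,185])
F=np.load("F.npy");p=np.load("p.npy");M,o=stand(p)
for d,n in((b,"top"),(a,"sc")):
  print(n,"neck",proj(d,o+5*M[:,2]+F[:,2]*172)[0],[(g,proj(d,o+5*M[:,2]+F@[-78*np.cos(g*.01745),-78*np.sin(g*.01745),122])[0].round(1).tolist()) for g in(-5,0,5)])
  print("gutter",proj(d,[M@np.array([-k,0,37])+o for k in(60,128)]).round(1).tolist())
E
```

```text
t: 17.35
ee_pos: [399.6, -170.5, 295.3]
orientation: [-2.743, 0.607, -0.712]
ft_force: [-0.2, 0.8, 0.8]
width: 66.2
grasp_force: 0.0
[[18  0  2  2  4]
 [19  4 10  6 32]
 [23 10  6 14 55]] [[263.5        185.5       ]
 [268.46875    191.625     ]
 [270.38181818 201.4       ]]
top neck [268.44961305 187.40820742] [(-5, [269.2, 206.2]), (0, [271.7, 205.6]), (5, [274.2, 204.9])]
gutter [[265.4, 185.4], [270.6, 206.9]]
sc neck [245.62272307 168.52232413] [(-5, [239.3, 187.7]), (0, [237.3, 188.6]), (5, [235.4, 189.4])]
gutter [[251.8, 217.4], [239.0, 217.5]]
```

View pics/f7.png

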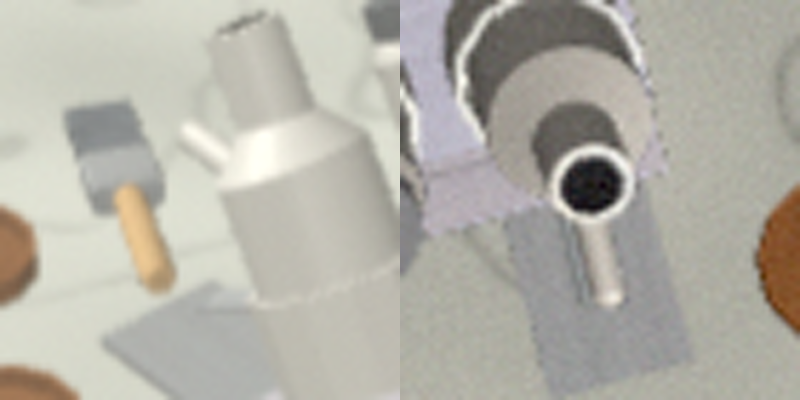

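Run:
```python
from fit import *
from scipy.optimize import minimize_scalar,brentq
a,b=pickle.load(open("fin.pkl","rb"));b5=pickle.load(open("top5.pkl","rb"))
F=np.load("F.npy");p=np.load("p.npy");M,o=stand(p);ft=o+5*M[:,2]
g=b["frame"].astype(float).sum(2)-b5["frame"].astype(float).sum(2)
sl=.8
P=lambda f,r:proj(b,ft+F@[-r*np.cos(f),-r*np.sin(f),122-(78-r)*sl])[0]
for v in range(193,210):
    w=np.clip(np.abs(g[v,262:279])-25,0,None)
    if w.sum()<40: print(v,"-");continue
    u=(w*np.arange(262,279)).sum()/w.sum()
    def e(f):
        r=brentq(lambda r:P(f,r)[1]-v,20,110); return (P(f,r)[0]-u)
    print(v,round(u,2),w.round().astype(int).tolist(),"phi",round(np.degrees(brentq(e,-.5,.5)),1))
```

```text
193 267.81 [0, 0, 0, 55, 0, 7, 0, 0, 0, 20, 23, 0, 0, 0, 0, 0, 0] phi -1.5
194 265.25 [0, 0, 0, 78, 13, 0, 0, 0, 2, 0, 0, 0, 0, 0, 0, 0, 0] phi -9.5
195 268.23 [0, 0, 0, 32, 16, 16, 46, 56, 50, 14, 0, 0, 0, 0, 0, 0, 0] phi -1.7
196 268.69 [0, 0, 0, 7, 29, 0, 38, 79, 51, 17, 0, 0, 0, 0, 0, 0, 0] phi -1.1
197 268.9 [0, 0, 0, 0, 38, 0, 48, 79, 68, 34, 0, 0, 0, 0, 0, 0, 0] phi -1.2
198 268.98 [0, 0, 0, 0, 46, 0, 21, 68, 73, 26, 10, 0, 0, 0, 0, 0, 0] phi -1.6
199 269.47 [0, 0, 0, 0, 21, 19, 14, 64, 79, 57, 16, 0, 0, 0, 0, 0, 0] phi -1.1
200 269.79 [0, 0, 0, 0, 0, 33, 0, 66, 80, 54, 28, 0, 0, 0, 0, 0, 0] phi -0.9
201 270.0 [0, 0, 0, 0, 0, 28, 0, 35, 74, 63, 28, 0, 0, 0, 0, 0, 0] phi -1.0
202 270.47 [0, 0, 0, 0, 0, 23, 0, 28, 78, 67, 38, 25, 0, 0, 0, 0, 0] phi -0.6
203 270.7 [0, 0, 0, 0, 0, 23, 1, 0, 57, 78, 54, 15, 0, 0, 0, 0, 0] phi -0.6
204 270.69 [0, 0, 0, 0, 0, 4, 40, 2, 60, 79, 63, 26, 0, 0, 0, 0, 0] phi -1.2
205 270.94 [0, 0, 0, 0, 0, 0, 39, 0, 48, 73, 71, 39, 0, 0, 0, 0, 0] phi -1.2
206 271.38 [0, 0, 0, 0, 0, 0, 26, 0, 49, 100, 121, 73, 0, 0, 0, 0, 0] phi -0.8
207 271.62 [0, 0, 0, 0, 0, 0, 0, 0, 50, 107, 122, 66, 4, 0, 0, 0, 0] phi -0.9
208 271.38 [0, 0, 0, 0, 0, 0, 0, 0, 3, 32, 26, 0, 0, 0, 0, 0, 0] phi -1.7
209 -
```

The spout is within about 1° of the gutter, and the neck is back at its seated position. Handing in.

```bash
python3 -c "
from workcell import ctrl; print(ctrl.close_job())"
```

```text
the job is handed in; nothing more can be done
None
```

The job is handed in at about 17 s: the cap is set mouth down in the rightmost dish, and the flask was turned clockwise until its spout measured within about 1° of the gutter; the neck's image position shows it still fully down in its cup.

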